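Show the finished brass plaque to the inspection camera

TASK

Slide the vise's front jaw back towards the robot by 30 mm or so to free the finished brass plaque, leave the jaw open, and lift the plaque out. Present it to the inspection camera: hold it still in the air, upright, with its round medallion squarely facing the lens, centred on the lens axis and 100 mm in front of the glass. Finish while still holding it there, and do not touch the camera or its stand or push the jar, ring, screwdriver and blank plate about.

Things in the scene. Friction and masses are not known exactly. Their poses are not given: they have to be found in the camera images.
- jaw (a joint): Sliding jaw of the vise, in metres: 0 shut to 0.05 fully open; starts 0 to 0.003. It slides level, away from the plaque, roughly towards the robot; some 3 N of friction, no spring, stays where it is left. Its lip overhangs the plaque's foot by 9 mm when shut, and must be drawn back before the plaque can be lifted.
- jaw_handle (a point): Grip point on the sliding jaw's handle, a plain upright round steel post 20 mm in diameter rising from the jaw carriage (58 mm above the bench) to 112 mm above the bench. The point is on the post's axis, 20 mm below its top. x points level from the post to the plaque, 80 mm away when shut; the jaw opens along -x; z up.
- vise: Grey steel vise about 250 x 110 mm, fixed to the bench. Origin on the bench, directly below where the plaque stands; x along the slide, away from the sliding jaw, z up. Its bed is 45 mm above the bench; both jaws are 70 mm wide (y) and their tops are 69 mm above the bench. Different place and yaw each time.
- plaque_mid (a point): Middle of the loose brass plaque (0.4 to 0.65 kg): an upright plate 60 wide (y), 8 thick (x), 90 mm high, with a foot 30 (x) by 50 (y) by 14 mm high. Point: mid-plate, 52 mm above its underside. x is the normal on the medallion's side, z up. It stands by itself on the vise bed when the jaw is open. Only what is above the jaws is free to grip: across the 60 mm width, or the 8 mm thickness near the top.
- medallion (a point): Centre of the outer face of the plaque's medallion, a raised disc 34 mm in diameter, 4 mm proud of the plate's +x face (its outer face is 8 mm from the plate's mid-plane), centre 50 mm above the plaque's underside, 40 mm below its top. x points straight out of the medallion, y along the plate's width, z up.
- lens (a point): Centre of the front glass of the inspection camera: a level black box 50 x 50 mm with a round barrel 42 mm in diameter, clamped to a steel post (top 260 mm above the bench, 135 mm behind the glass) on a foot 120 mm square. Place, direction and height differ. x points from the glass back into the camera, z up: it looks along -x.
- focus (a point): Point in empty air on the lens axis, 100 mm in front of the glass, where the centre of the medallion's outer face belongs; same axes as the lens. When rightly presented the plaque's x, y and z are parallel to these, the medallion facing the glass.
There are look-alikes about, which are no part of the job. Of the things shaped like the part that bears plaque_mid, the brass one is meant.

How it is judged:
By the outcome, as a careful person would: the job done as asked, in the order asked, and still so for the second after the job is handed in, while the arm keeps its last pose, push and grip.
It also fails if it takes over 51 s, if anything falls off the work surface, if the arm or the gripper's body presses on something with over 40 N, if the wrist force passes 120 N, or if a joint passes its speed limit or range.

ROBOT

A 7-joint arm with a two-finger parallel gripper is mounted at the origin on the work surface. World frame = base frame: x ahead of the robot, y to its left, z up, the work surface at z = 0. Lengths are in m, angles in rad, forces in N, time in s.
With the tool pointing down it reaches from about 0.4 to 0.85 m from the base axis. Payload 4.4 kg.
Tool frame: the origin (TCP) lies between the finger pads; the fingertips stand 17 mm ahead of it and the grasp point (between the pads) lies 2 mm behind it; z points along the fingers, y is the line along which they close (so a half turn about z gives the same grasp; the last joint's range is limited). The gripper opens to 94 mm and grips with 3 to 60 N. Pads are 16 mm wide; open, the fingers measure 119 mm over their backs; the gripper's body (75 mm by 177 mm) begins 78 mm behind the grasp point.
Start: joints at [-1.358, 0.628, 0.038, 1.517, -0.027, 0.996, -0.02], TCP at [0.179, 0.625, 0.222] pointing down, gripper open.
Joint ranges: [-3.06, 3.06], [-0.37, 2.12], [-1.25, 1.32], [0.18, 2.47], [-1.1, 4.24], [0.23, 1.98], [-2.94, 2.94]. Speed limits (rad/s): [2.57, 2.57, 3.14, 3.14, 3.14, 3.14, 3.14].

INTERFACE

Orientations are given as a rotation vector (axis times angle).
In Python, from cell import observe, read_camera, get_calibration, hand_in gives the robot as it stands.
- The arm moves only by the tool apply_moves, never from a script. Its argument "motion" is a list of rows, each an object with "travel": the shift along the tool's x, y, z in m, a list of three; "angular": the turn, a rotation vector about the tool's x, y, z in degrees, a list of three. In form: [{"travel": [dx, dy, dz], "angular": [rx, ry, rz]}, ...]. A call has 1 to 10 rows; each row shifts and turns the commanded pose from where the row before left it, along the tool's axes as they then stand; what a row does not reach is not made up. A row lasts 1/8 s, in which the tool goes at most 62.5 mm and 10.7 degrees, less where a joint would pass 70% of its speed; a pose out of reach is approached as far as the arm can. A call is refused whole if a number of a shift passes 0.0625 or a number of a turn 10.7, either way. A call with a gripper value outside its range is refused whole. "grip" is the closure in counts, from 0 (fully open) to 255 (shut), set as the call begins (left out, the last holds). The fingers move at their own pace and stop on an object; "grip_force" is the grip in N (left out, the last holds). Time passes only in rows, so rows that do not move let the fingers close. It gives the time, the measured TCP pose, the force, the opening and the grip force at its end, in the units of the state.
- observe(): the state, without advancing time (a new reading comes with each control period).
- read_camera(name): name is "side" or "top"; returns the picture (420x560x3 uint8, blue, green, red); there is no depth.
- get_calibration(name): a dict with "K" (3x3 intrinsics, pixels), "k1" (the pictures are not rectified: a ray, as slopes to the right and down, at radius r is drawn at 1 + k1 r^2 times it, then the intrinsics apply), "R" (3x3) and "t" (3): a world point X has camera coordinates R X + t. Camera axes: x right, y down, z forward; pixel columns grow to the right and rows downward; lengths in m; the calibration is good to about 2 mm. A picture is of the moment at which its call begins. get_calibration takes no time and is no camera call.
- hand_in(): hands the job in; it is judged then, once.
The state is a dict: "time_s": time; "joint_pos": joint angles; "qd": joint speeds; "effort": joint torques, N m; "ee_pos": TCP position; "tcp_rot": TCP orientation; "ft_force": force on the tool from outside, world axes, zero at the start; "moment": the same for the moment, N m; "width": opening from 0.0 (shut) to 1.0 (fully open); "grip_force": force on a finger pad.
Only numpy, scipy, OpenCV 4.12 (cv2) and the standard library are available. Lean on these libraries where they do the work, as an engineer would, in place of code of your own. Each camera call takes 0.05 s, during which the arm holds its last target. There are 200 camera calls.

## Working session

There is one attempt and no reset: what is moved stays moved. The work goes in short steps, Python scripts to look and compute and a tool call to move; the robot and the scene stay as the last step left them, time stands still between calls to the robot, and variables do not carry over. Pictures are saved under pics/ and viewed, at most 10 in all, crops included, and the job is handed in when it is done.

Besides the shell and the picture viewer there is one more tool, called after "Call:" as name(argument=value, ...) on one line, values as JSON. apply_moves: Moves the arm, as the interface text tells. Its arguments: {"type":"object","properties":{"motion":{"type":"array","items":{"type":"object","properties":{"travel":{"type":"array","items":{"type":"number"}},"angular":{"type":"array","items":{"type":"number"}}}}},"grip":{"type":"number"},"grip_force":{"type":"number"}},"required":["motion"]}

```bash
mkdir -p pics; ls
python3 - <<'E'
from cell import *
import cv2
print(observe())
for n in("side","top"):
    cv2.imwrite(f"pics/{n}0.png",read_camera(n)); print(n,get_calibration(n))
E
```

```text
pics
{'time_s': 0.0, 'joint_pos': array([-1.35781959,  0.629301  ,  0.03844871,  1.51833584, -0.02700452,
        0.99631037, -0.02000943]), 'qd': array([-8.49420326e-05, -8.63020932e-04, -1.02158789e-03, -5.97845553e-04,
       -3.45564379e-04,  6.60875576e-04, -4.31383158e-04]), 'effort': array([ 3.10548940e-04, -5.49739766e+01,  1.14361312e+00, -1.86621022e+01,
       -5.22421917e-02,  2.38817831e-02,  1.26351570e-04]), 'ee_pos': array([0.1786693 , 0.62431378, 0.22159376]), 'tcp_rot': array([-4.36478016e-01, -3.11088635e+00,  2.86099771e-03]), 'ft_force': array([0.34568562, 0.52034444, 0.7441629 ]), 'moment': array([-0.04314161,  0.05160433, -0.01061084]), 'grip_force': 0.0, 'width': 0.999516084035704}
side {'K': array([[391.51900544,   0.        , 275.5787567 ],
       [  0.        , 391.51900544, 207.12055458],
       [  0.        ,   0.        ,   1.        ]]), 'k1': 0.01766019317012234, 'R': array([[ 0.90323283, -0.42908863, -0.0073082 ],
       [-0.31423631, -0.64967847, -0.69222354],
       [ 0.29227727,  0.62753553, -0.72164614]]), 't': array([-0.62203138,  0.2795189 ,  0.8343157 ])}
top {'K': array([[519.49547991,   0.        , 274.4010301 ],
       [  0.        , 519.49547991, 214.24261292],
       [  0.        ,   0.        ,   1.        ]]), 'k1': -0.16713730597206233, 'R': array([[-0.01650358, -0.9996076 , -0.0226334 ],
       [-0.99867698,  0.01758237, -0.04832346],
       [ 0.04870244,  0.02180595, -0.99857527]]), 't': array([-0.03627131,  0.64660831,  1.40415826])}
```

View pics/side0.png

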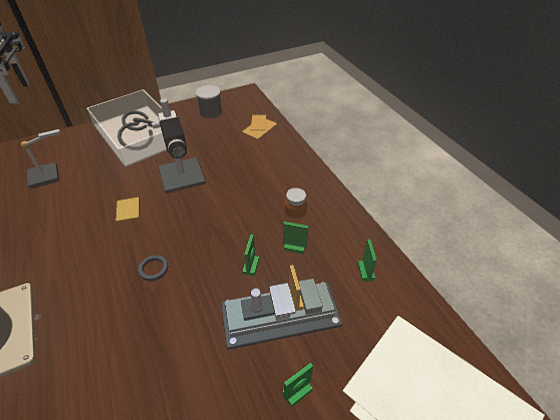

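View pics/top0.png

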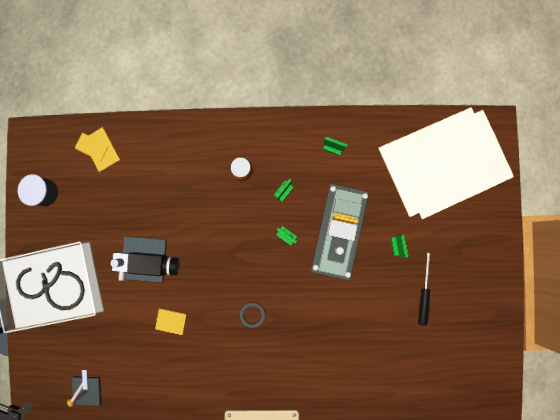

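The side view shows the vise at about (282,310), the handle post top at (256,292) and the brass plaque at (296,285). The inspection camera's lens is near (178,150). In the top view the post is at (340,251), the plaque at (345,218) and the lens front at (178,266). I'll zoom in on these.

```bash
cat > h.py <<'E'
import numpy as np, cv2
from cell import *
C={n:get_calibration(n) for n in("side","top")}
def ray(n,uv):
    c=C[n]; p=cv2.undistortPoints(np.array([[uv]],float),c["K"],np.array([c["k1"],0,0,0.]))[0,0]
    return -c["R"].T@c["t"], c["R"].T@np.array([*p,1])
def plane(n,uv,z):
    o,d=ray(n,uv); return o+d*(z-o[2])/d[2]
def tri(a,b):
    (o1,d1),(o2,d2)=ray("side",a),ray("top",b)
    s=np.linalg.lstsq(np.c_[d1,-d2],o2-o1,rcond=None)[0]
    p,q=o1+s[0]*d1,o2+s[1]*d2
    return (p+q)/2,np.linalg.norm(p-q)
def proj(n,X):
    c=C[n]; return cv2.projectPoints(np.array([X],float),cv2.Rodrigues(c["R"])[0],c["t"],c["K"],np.array([c["k1"],0,0,0.]))[0][0,0]
def crop(im,x,y,w,h,s): return cv2.resize(im[y:y+h,x:x+w],None,fx=s,fy=s,interpolation=cv2.INTER_CUBIC)
E
python3 - <<'E'
from h import *
s=cv2.imread("pics/side0.png");t=cv2.imread("pics/top0.png")
cv2.imwrite("pics/vise.png",np.hstack([crop(s,215,255,130,100,3),crop(t,300,175,80,110,3)[:300]]) if 0 else np.hstack([crop(s,215,255,133,100,3.0),crop(t,295,180,133,100,3.0)]))
cv2.imwrite("pics/cam.png",np.hstack([crop(s,150,90,66,110,5),crop(t,105,220,90,110,5)]))
E
```

```text
(no output)
```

View pics/vise.png

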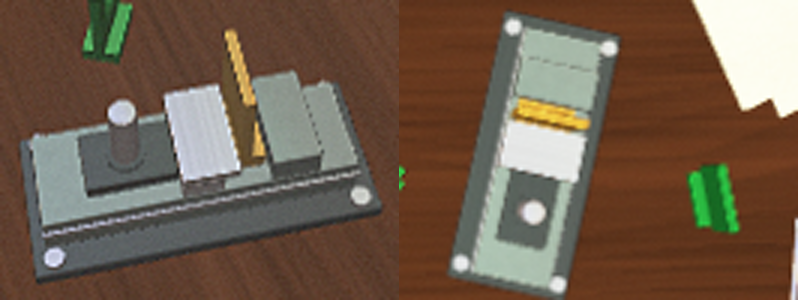

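View pics/cam.png

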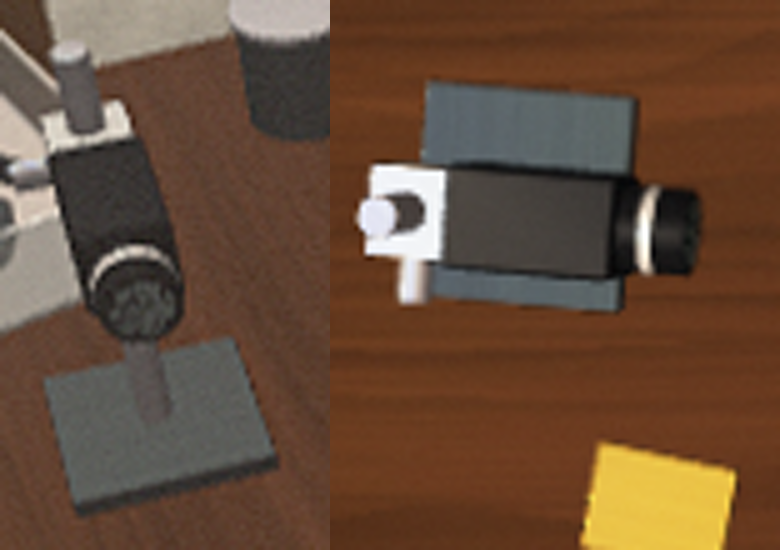

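The side crop shows the post top at about (255.7,292.3) and the plaque's thin top edge. Its robot-facing face looks plain. In the top crop the post top is at about (339.7,250.7), and four white screws give the vise yaw. The inspection camera's lens face is centred near (178.5,151) in the side view. Next I'll measure with masks and work out which side carries the medallion.

Run:
```python
from h import *
s=cv2.imread("pics/side0.png");t=cv2.imread("pics/top0.png")
cv2.imwrite("pics/pl.png",np.hstack([crop(s,280,258,36,54,11),crop(t,325,206,36,54,11)]))
# screws in top: bright blobs
def blobs(im,box,thr,amin,amax):
    x,y,w,h=box; g=cv2.cvtColor(im[y:y+h,x:x+w],cv2.COLOR_BGR2GRAY)
    n,l,st,c=cv2.connectedComponentsWithStats((g>thr).astype(np.uint8)); out=[]
    for i in range(1,n):
        if amin<=st[i,4]<=amax:
            m=(l==i); m=cv2.dilate(m.astype(np.uint8),np.ones((3,3)))>0
            wgt=np.clip(g.astype(float)-thr*0.7,0,None)*m; yy,xx=np.mgrid[:h,:w]
            out.append((round((xx*wgt).sum()/wgt.sum()+x,2),round((yy*wgt).sum()/wgt.sum()+y,2),int(st[i,4])))
    return out
print("top",blobs(t,(305,178,70,108),190,5,60)); print("top white",blobs(t,(305,178,70,108),190,60,2000))
print("side",blobs(s,(215,280,130,75),150,5,120))
print("campost top",blobs(t,(105,245,40,40),215,3,400)); print("side campost",blobs(s,(150,90,40,40),130,3,400))
for n,im,b in(("side",s,(275,255,40,60)),("top",t,(325,205,40,25))):
    x,y,w,h=b; hs=cv2.cvtColor(im[y:y+h,x:x+w],cv2.COLOR_BGR2HSV)
    m=cv2.inRange(hs,(12,120,120),(32,255,255)); p=cv2.findNonZero(m)+np.array([x,y]); print(n,len(p),cv2.boxPoints(cv2.minAreaRect(p.astype(np.int32))).tolist())
p=lambda a:np.round(a,4)
print("post tri",*[p(v) for v in tri((255.5,292.1),(339.6,250.5))], "top plane",p(plane("top",(339.6,250.5),.112)),"side",p(plane("side",(255.5,292.1),.112)))
```

```text
top [(np.float64(332.66), np.float64(188.47), 16), (np.float64(364.22), np.float64(195.67), 18), (np.float64(341.65), np.float64(217.08), 30), (np.float64(353.13), np.float64(220.0), 14), (np.float64(339.43), np.float64(250.41), 36), (np.float64(315.27), np.float64(267.27), 18), (np.float64(347.14), np.float64(274.28), 19)]
top white [(np.float64(342.14), np.float64(229.71), 419)]
side [(np.float64(296.76), np.float64(284.52), 36), (np.float64(301.68), np.float64(281.97), 6), (np.float64(324.0), np.float64(285.52), 11), (np.float64(317.63), np.float64(284.9), 6), (np.float64(255.12), np.float64(292.12), 59), (np.float64(308.27), np.float64(300.31), 89), (np.float64(265.17), np.float64(294.14), 10), (np.float64(300.65), np.float64(302.13), 22), (np.float64(330.29), np.float64(303.59), 16), (np.float64(324.18), np.float64(308.22), 11), (np.float64(297.9), np.float64(313.51), 58), (np.float64(334.81), np.float64(319.7), 32), (np.float64(232.6), np.float64(340.34), 33)]
campost top [(np.float64(119.54), np.float64(263.34), 222)]
side campost [(np.float64(173.42), np.float64(95.19), 327), (np.float64(155.49), np.float64(102.07), 23), (np.float64(160.02), np.float64(116.52), 185), (np.float64(155.0), np.float64(128.25), 27)]
side 132 [[285.76922607421875, 265.8461608886719], [294.6153564453125, 264.0769348144531], [303.0, 306.0000305175781], [294.15386962890625, 307.7692565917969]]
top 159 [[332.29412841796875, 219.17648315429688], [333.9647216796875, 211.65884399414062], [358.84710693359375, 217.18826293945312], [357.176513671875, 224.70590209960938]]
post tri [ 0.5452 -0.2131  0.1124] 0.0019 top plane [ 0.5461 -0.2134  0.112 ] side [ 0.5444 -0.2125  0.112 ]
```

View pics/pl.png

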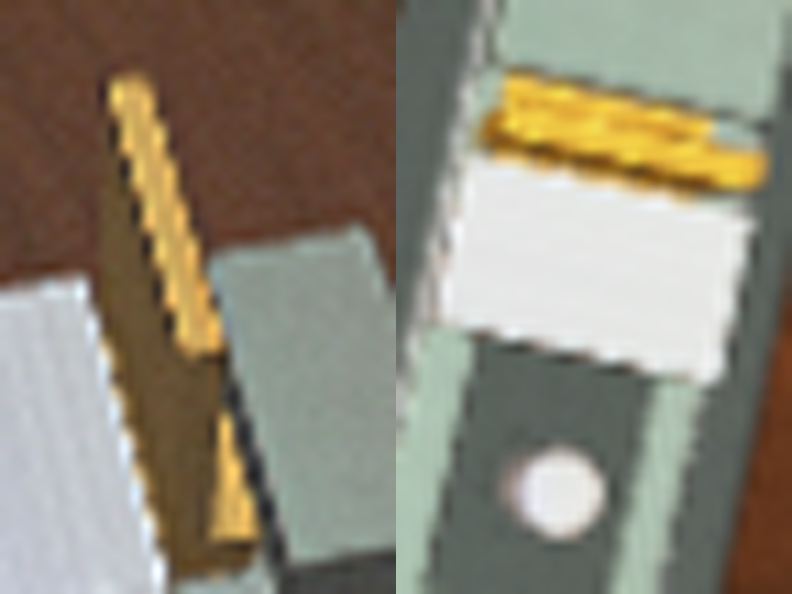

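The top crop shows a 60 mm wide plate top with a 50 mm foot beyond it, at (505..715, 75..130). In the side crop the robot-facing face is plain, so the medallion should be on the far side, facing vise +x. I'll confirm that later. Next is the vise frame and the lens.

Run:
```python
from h import *
p=lambda a:np.round(a,4)
s=cv2.imread("pics/side0.png");t=cv2.imread("pics/top0.png")
T=[(332.66,188.47),(364.22,195.67),(315.27,267.27),(347.14,274.28)]
print("screw tri",*[p(v) for v in tri((334.81,319.7),T[1])],*[p(v) for v in tri((232.6,340.34),T[3])])
P=np.array([plane("top",q,.022) for q in T])
d=(P[0]-P[2]+P[1]-P[3])/2; yaw=np.degrees(np.arctan2(d[1],d[0])); e=(P[1]-P[0]+P[3]-P[2])/2
print("screws",p(P[:,:2]),"yaw",yaw,"yaw2",np.degrees(np.arctan2(e[1],e[0]))+90,"ctr",p(P.mean(0)),"len",np.linalg.norm(d),np.linalg.norm(e))
post=tri((255.12,292.12),(339.43,250.41));print("post",p(post[0]),post[1])
c,sn=np.cos(np.radians(yaw)),np.sin(np.radians(yaw)); D=np.array([c,sn,0])
print("post in vise lateral vs screw ctr",(post[0]-P.mean(0))[:2]@np.array([-sn,c]))
print("plaque pred",p(post[0]+.08*D),p(post[0]+.083*D))
off=lambda x,y,k,ox,oy:((x+.5)/k-.5+ox,(y+.5)/k-.5+oy)
A=plane("side",off(130,85,11,280,258),.135);B=plane("side",off(203,345,11,280,258),.135)
print("plaque top side",p(A),p(B),p((A+B)/2),np.linalg.norm(A-B),np.degrees(np.arctan2(*(A-B)[[1,0]]))-90)
cp=tri(off(72,50,5,150,90),off(48,215,5,105,220));print("campost",p(cp[0]),cp[1])
F=[plane("top",off(x-330,y,5,105,220),z) for x,y,z in((428,82,.012),(635,98,.012),(622,310,.012))]
print("foot",p(np.array(F)),[np.degrees(np.arctan2(*(F[i]-F[i+1])[[1,0]])) for i in(0,1)],[np.linalg.norm(F[i]-F[i+1]) for i in(0,1)])
print("lens guess",*[p(v) for v in tri(off(143,308,5,150,90),off(695-330,232,5,105,220))])
print("lamp",*[p(v) for v in tri((22,143),(70,403))],p(tri((55,132),(85,372))[0]))
q=s[135:165,160:195].copy();r=t[245:287,145:187].copy()
f=lambda im,k:cv2.resize(np.clip(im.astype(float)*2.5,0,255).astype(np.uint8),None,fx=k,fy=k,interpolation=cv2.INTER_CUBIC)
a=f(q,11);b=f(r,9)[:a.shape[0]];H=max(a.shape[0],378);b=f(r,9);a=cv2.copyMakeBorder(a,0,378-a.shape[0],0,0,cv2.BORDER_CONSTANT);cv2.imwrite("pics/lens.png",np.hstack([a,b]));print(a.shape)
```

```text
screw tri [ 0.6912 -0.2934  0.0173] 0.0025 [ 0.4774 -0.242   0.0177] 0.0031
screws [[ 0.7131 -0.2074]
 [ 0.692  -0.2933]
 [ 0.4998 -0.1558]
 [ 0.4792 -0.2419]] yaw -13.591673592848348 yaw2 -13.649115719060859 ctr [ 0.596  -0.2246  0.022 ] len 0.21914498985502195 0.08851734010825289
post [ 0.545  -0.2126  0.1119] 0.0027478318362289685
post in vise lateral vs screw ctr -0.000290424131210604
plaque pred [ 0.6228 -0.2314  0.1119] [ 0.6257 -0.2321  0.1119]
plaque top side [ 0.6302 -0.2002  0.135 ] [ 0.6166 -0.255   0.135 ] [ 0.6234 -0.2276  0.135 ] 0.056526343681734 -13.918510107853308
campost [0.5281 0.3188 0.2607] 0.0013118372295991038
foot [[0.5926 0.3732 0.012 ]
 [0.5822 0.255  0.012 ]
 [0.4651 0.2638 0.012 ]] [np.float64(84.97422874854577), np.float64(-4.313151726790159)] [np.float64(0.11867416758373364), np.float64(0.1174672826685499)]
lens guess [0.5154 0.1837 0.1953] 0.0029
lamp [0.1489 0.4971 0.1276] 0.0063 [0.2475 0.4311 0.1763]
(378, 385, 3)
```

View pics/lens.png

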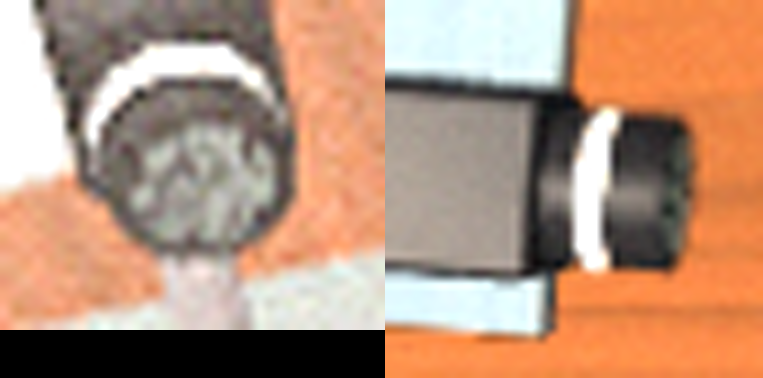

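The stretched crop puts the glass disc at about (203,189) in the side crop, which is (178.0,151.7). The barrel front is at about (682,194) in the top crop, which is (177.6,266.1).

Run:
```python
from h import *
p=lambda a:np.round(a,4)
L,g=tri((178.0,151.7),(177.6,266.1)); print("lens",p(L),g)
cp=np.array([.5281,.3188]); v=cp-L[:2]; print(np.linalg.norm(v),np.degrees(np.arctan2(v[1],v[0])))
# body edges in top crop5 at box top height
off=lambda x,y,k,ox,oy:((x+.5)/k-.5+ox,(y+.5)/k-.5+oy)
for a,b in(((447,168),(618,180)),((443,268),(608,277))):
    A,B=[plane("top",off(x-330,y,5,105,220),L[2]+.025) for x,y in(a,b)]; print("edge az",np.degrees(np.arctan2(*(A-B)[[1,0]])))
# shape of glass rim check
az=np.radians(85.2); ph=np.linspace(0,2*np.pi,73)
ring=[L+.021*(np.cos(f)*np.array([-np.sin(az),np.cos(az),0])+np.sin(f)*np.array([0,0,1])) for f in ph]
for n in C:
    q=np.array([proj(n,x) for x in ring]); print(n,q.min(0),q.max(0))
from scipy.spatial.transform import Rotation as R
print(p(R.from_rotvec(observe()["tcp_rot"]).as_matrix()))
```

```text
lens [0.5149 0.1841 0.1937] 0.0032444885425537027
0.13539114757296586 84.38568807366457
edge az 85.56859158293213
edge az 86.67998204445394
side [169.91418543 144.46497762] [187.30230686 158.62830024]
top [175.52668467 258.05243682] [179.34328714 275.48867863]
[[-9.614e-01  2.753e-01 -5.000e-04]
 [ 2.753e-01  9.614e-01 -1.600e-03]
 [-0.000e+00 -1.700e-03 -1.000e+00]]
```

```bash
cat >> h.py <<'E'
from scipy.spatial.transform import Rotation as Ro
import json
def plan(legs,start=None):
    """legs: (xyz, azimuth of tool x deg, rows). Prints tool-frame rows, rounded, rounding carried along."""
    if start is None:
        o=observe(); P=np.array(o["ee_pos"]); M=Ro.from_rotvec(o["tcp_rot"])
    else: P,M=np.array(start[0],float),tgt(start[1])
    out=[]
    for xyz,az,n in legs:
        P0=P.copy(); xyz=np.array(xyz,float); rel=(M.inv()*tgt(az)).as_rotvec()
        G=M
        for i in range(1,n+1):
            goal=P0+(xyz-P0)*i/n; Mg=G*Ro.from_rotvec(rel*i/n)
            tr=np.round(M.inv().apply(goal-P),3)+0; an=np.round(np.degrees((M.inv()*Mg).as_rotvec()),1)+0
            out.append({"travel":tr.tolist(),"angular":an.tolist()})
            P=P+M.apply(tr); M=M*Ro.from_rotvec(np.radians(an))
    for i in range(0,len(out),10): print(json.dumps(out[i:i+10]).replace(" ",""))
    print("end",np.round(P,4))
def tgt(az):
    a=np.radians(az); x=np.array([np.cos(a),np.sin(a),0]); z=np.array([0,0,-1.]); return Ro.from_matrix(np.c_[x,np.cross(z,x),z])
def st():
    o=observe(); m=Ro.from_rotvec(o["tcp_rot"]).as_matrix()
    print("t",round(o["time_s"],2),"p",np.round(o["ee_pos"],4),"az",round(np.degrees(np.arctan2(m[1,0],m[0,0])),2),"z",np.round(m[:,2],4),"w",round(o["width"]*94,1),"gf",round(o["grip_force"],1),"F",np.round(o["ft_force"],1),"q",np.round(o["joint_pos"],2))
E
python3 - <<'E'
from h import *
plan([((.30,.42,.30),105,10),((.45,.12,.30),45,10),((.545,-.2126,.28),-13.6,10)])
E
```

```text
[{"travel":[-0.017,-0.016,-0.008],"angular":[0.0,0.0,5.9]},{"travel":[-0.019,-0.015,-0.008],"angular":[0.0,0.0,5.9]},{"travel":[-0.02,-0.012,-0.007],"angular":[0.0,0.0,5.9]},{"travel":[-0.022,-0.01,-0.008],"angular":[0.0,0.0,5.9]},{"travel":[-0.022,-0.008,-0.008],"angular":[0.0,0.0,5.9]},{"travel":[-0.023,-0.006,-0.008],"angular":[0.0,0.0,5.9]},{"travel":[-0.024,-0.003,-0.008],"angular":[0.0,0.1,5.9]},{"travel":[-0.024,-0.001,-0.007],"angular":[-0.1,0.0,5.9]},{"travel":[-0.023,0.001,-0.008],"angular":[0.0,0.0,5.9]},{"travel":[-0.024,0.004,-0.008],"angular":[0.0,0.0,5.9]}]
[{"travel":[-0.033,0.007,0.0],"angular":[0.0,0.0,6.0]},{"travel":[-0.032,0.01,0.0],"angular":[0.0,0.0,6.0]},{"travel":[-0.031,0.013,0.0],"angular":[0.0,0.0,6.0]},{"travel":[-0.029,0.017,0.0],"angular":[0.0,0.0,6.0]},{"travel":[-0.027,0.019,0.0],"angular":[0.0,0.0,6.0]},{"travel":[-0.025,0.023,0.0],"angular":[0.0,0.0,6.0]},{"travel":[-0.023,0.024,0.0],"angular":[0.0,0.0,6.0]},{"travel":[-0.019,0.027,0.0],"angular":[0.0,0.0,6.0]},{"travel":[-0.017,0.029,0.0],"angular":[0.0,0.0,6.0]},{"travel":[-0.014,0.031,0.0],"angular":[0.0,0.0,6.0]}]
[{"travel":[-0.017,0.03,0.002],"angular":[0.0,0.0,5.9]},{"travel":[-0.013,0.032,0.002],"angular":[0.0,0.0,5.8]},{"travel":[-0.011,0.033,0.002],"angular":[0.0,0.0,5.9]},{"travel":[-0.007,0.034,0.002],"angular":[0.0,0.0,5.8]},{"travel":[-0.003,0.034,0.002],"angular":[0.0,0.0,5.9]},{"travel":[0.0,0.035,0.002],"angular":[0.0,0.0,5.9]},{"travel":[0.004,0.034,0.002],"angular":[0.0,0.0,5.8]},{"travel":[0.007,0.034,0.002],"angular":[0.0,0.0,5.9]},{"travel":[0.01,0.033,0.001],"angular":[0.0,0.0,5.9]},{"travel":[0.014,0.032,0.002],"angular":[0.0,0.0,5.8]}]
end [ 0.5447 -0.2127  0.2804]
```

Call:
apply_moves(motion=[{"travel": [-0.017, -0.016, -0.008], "angular": [0.0, 0.0, 5.9]}, {"travel": [-0.019, -0.015, -0.008], "angular": [0.0, 0.0, 5.9]}, {"travel": [-0.02, -0.012, -0.007], "angular": [0.0, 0.0, 5.9]}, {"travel": [-0.022, -0.01, -0.008], "angular": [0.0, 0.0, 5.9]}, {"travel": [-0.022, -0.008, -0.008], "angular": [0.0, 0.0, 5.9]}, {"travel": [-0.023, -0.006, -0.008], "angular": [0.0, 0.0, 5.9]}, {"travel": [-0.024, -0.003, -0.008], "angular": [0.0, 0.0, 5.9]}, {"travel": [-0.024, -0.001, -0.007], "angular": [0.0, 0.0, 5.9]}, {"travel": [-0.023, 0.001, -0.008], "angular": [0.0, 0.0, 5.9]}, {"travel": [-0.024, 0.004, -0.008], "angular": [0.0, 0.0, 5.9]}], grip=0)

```text
time_s: 1.35
ee_pos: [0.2998, 0.4194, 0.3004]
tcp_rot: [-1.916, -2.49, 0.001]
ft_force: [0.0, -0.4, 1.2]
width: 1.005
grip_force: 0.0
```

Call:
apply_moves(motion=[{"travel": [-0.033, 0.007, 0.0], "angular": [0.0, 0.0, 6.0]}, {"travel": [-0.032, 0.01, 0.0], "angular": [0.0, 0.0, 6.0]}, {"travel": [-0.031, 0.013, 0.0], "angular": [0.0, 0.0, 6.0]}, {"travel": [-0.029, 0.017, 0.0], "angular": [0.0, 0.0, 6.0]}, {"travel": [-0.027, 0.019, 0.0], "angular": [0.0, 0.0, 6.0]}, {"travel": [-0.025, 0.023, 0.0], "angular": [0.0, 0.0, 6.0]}, {"travel": [-0.023, 0.024, 0.0], "angular": [0.0, 0.0, 6.0]}, {"travel": [-0.019, 0.027, 0.0], "angular": [0.0, 0.0, 6.0]}, {"travel": [-0.017, 0.029, 0.0], "angular": [0.0, 0.0, 6.0]}, {"travel": [-0.014, 0.031, 0.0], "angular": [0.0, 0.0, 6.0]}])

```text
time_s: 2.6
ee_pos: [0.4509, 0.1184, 0.3005]
tcp_rot: [-2.906, -1.193, -0.0]
ft_force: [0.4, -0.1, 0.3]
width: 0.998
grip_force: 0.0
```

Call:
apply_moves(motion=[{"travel": [-0.017, 0.03, 0.002], "angular": [0.0, 0.0, 5.9]}, {"travel": [-0.013, 0.032, 0.002], "angular": [0.0, 0.0, 5.8]}, {"travel": [-0.011, 0.033, 0.002], "angular": [0.0, 0.0, 5.9]}, {"travel": [-0.007, 0.034, 0.002], "angular": [0.0, 0.0, 5.8]}, {"travel": [-0.003, 0.034, 0.002], "angular": [0.0, 0.0, 5.9]}, {"travel": [0.0, 0.035, 0.002], "angular": [0.0, 0.0, 5.9]}, {"travel": [0.004, 0.034, 0.002], "angular": [0.0, 0.0, 5.8]}, {"travel": [0.007, 0.034, 0.002], "angular": [0.0, 0.0, 5.9]}, {"travel": [0.01, 0.033, 0.001], "angular": [0.0, 0.0, 5.9]}, {"travel": [0.014, 0.032, 0.002], "angular": [0.0, 0.0, 5.8]}])

```text
time_s: 3.85
ee_pos: [0.5445, -0.2145, 0.2814]
tcp_rot: [3.118, -0.382, 0.0]
ft_force: [-0.3, -0.3, 0.4]
width: 0.997
grip_force: 0.0
```

Run:
```python
from h import *
st(); plan([((.545,-.2126,.15),-13.6,4),((.545,-.2126,.092),-13.6,4)])
```

```text
t 3.85 p [ 0.5445 -0.2145  0.2814] az -13.96 z [ 0.e+00 -2.e-04 -1.e+00] w 93.7 gf 0.0 F [-0.3 -0.3  0.4] q [-0.21  0.62  0.91  1.64 -0.53  1.14 -0.98]
[{"travel":[0.0,-0.001,0.033],"angular":[0.0,0.0,-0.1]},{"travel":[0.0,0.0,0.033],"angular":[0.0,0.0,-0.1]},{"travel":[0.0,-0.001,0.033],"angular":[0.0,0.0,-0.1]},{"travel":[0.0,0.0,0.032],"angular":[0.0,0.0,-0.1]},{"travel":[0.0,0.0,0.015],"angular":[0.0,0.0,0.0]},{"travel":[0.0,0.0,0.014],"angular":[0.0,0.0,0.0]},{"travel":[0.0,0.0,0.015],"angular":[0.0,0.0,0.0]},{"travel":[0.0,0.0,0.014],"angular":[0.0,0.0,0.0]}]
end [ 0.5449 -0.2126  0.0924]
```

Call:
apply_moves(motion=[{"travel": [0, 0, 0.033], "angular": [0, 0, 0]}, {"travel": [0, 0, 0.033], "angular": [0, 0, 0]}, {"travel": [0, 0, 0.033], "angular": [0, 0, 0]}, {"travel": [0, 0, 0.03], "angular": [0, 0, 0]}, {"travel": [0, 0, 0.015], "angular": [0, 0, 0]}, {"travel": [0, 0, 0.015], "angular": [0, 0, 0]}, {"travel": [0, 0, 0.015], "angular": [0, 0, 0]}, {"travel": [0, 0, 0.014], "angular": [0, 0, 0]}, {"travel": [0, 0, 0], "angular": [0, 0, 0]}])

```text
time_s: 4.97
ee_pos: [0.5444, -0.2119, 0.0925]
tcp_rot: [-3.119, 0.371, 0.003]
ft_force: [0.1, 0.7, 0.7]
width: 1.0
grip_force: 0.0
```

Call:
apply_moves(motion=[{"travel": [0, 0, 0], "angular": [0, 0, 0]}, {"travel": [0, 0, 0], "angular": [0, 0, 0]}, {"travel": [0, 0, 0], "angular": [0, 0, 0]}, {"travel": [0, 0, 0], "angular": [0, 0, 0]}, {"travel": [0, 0, 0], "angular": [0, 0, 0]}, {"travel": [0, 0, 0], "angular": [0, 0, 0]}, {"travel": [0, 0, 0], "angular": [0, 0, 0]}, {"travel": [0, 0, 0], "angular": [0, 0, 0]}], grip=255, grip_force=20)

```text
time_s: 5.98
ee_pos: [0.5449, -0.2117, 0.0934]
tcp_rot: [-3.119, 0.371, 0.0]
ft_force: [0.4, 1.7, 0.5]
width: 0.21
grip_force: 20.0
```

Run:
```python
from h import *
st()
```

```text
t 5.97 p [ 0.5449 -0.2117  0.0934] az -13.57 z [-1.e-04  1.e-03 -1.e+00] w 19.8 gf 20.0 F [0.4 1.7 0.5] q [-0.1   0.83  0.71  1.83 -0.75  0.78 -0.79]
```

The post is held at a 19.8 mm opening with very little side force. Pulling it back.

Call:
apply_moves(motion=[{"travel": [-0.003, 0, 0], "angular": [0, 0, 0]}, {"travel": [-0.004, 0, 0], "angular": [0, 0, 0]}, {"travel": [-0.004, 0, 0], "angular": [0, 0, 0]}, {"travel": [-0.004, 0, 0], "angular": [0, 0, 0]}, {"travel": [-0.004, 0, 0], "angular": [0, 0, 0]}, {"travel": [-0.004, 0, 0], "angular": [0, 0, 0]}, {"travel": [-0.004, 0, 0], "angular": [0, 0, 0]}, {"travel": [-0.004, 0, 0], "angular": [0, 0, 0]}, {"travel": [0, 0, 0], "angular": [0, 0, 0]}, {"travel": [0, 0, 0], "angular": [0, 0, 0]}])

```text
time_s: 7.22
ee_pos: [0.5139, -0.2043, 0.0934]
tcp_rot: [-3.118, 0.371, 0.003]
ft_force: [1.5, 5.0, 1.5]
width: 0.209
grip_force: 20.0
```

Call:
apply_moves(motion=[{"travel": [0, 0, 0], "angular": [0, 0, 0]}, {"travel": [0, 0, 0], "angular": [0, 0, 0]}, {"travel": [0, 0, 0], "angular": [0, 0, 0]}, {"travel": [0, 0, 0], "angular": [0, 0, 0]}, {"travel": [0, 0, 0], "angular": [0, 0, 0]}, {"travel": [0, 0, 0], "angular": [0, 0, 0]}], grip=0)

```text
time_s: 7.98
ee_pos: [0.5147, -0.205, 0.0935]
tcp_rot: [3.12, -0.371, -0.0]
ft_force: [0.5, 0.9, 0.7]
width: 0.812
grip_force: 0.0
```

Run:
```python
from h import *
st()
```

```text
t 7.97 p [ 0.5147 -0.205   0.0935] az -13.57 z [-0.e+00 -1.e-04 -1.e+00] w 76.3 gf 0.0 F [0.5 0.9 0.7] q [-0.1   0.79  0.71  1.91 -0.76  0.73 -0.75]
```

Call:
apply_moves(motion=[{"travel": [0, 0, -0.015], "angular": [0, 0, 0]}, {"travel": [0, 0, -0.03], "angular": [0, 0, 0]}, {"travel": [0, 0, -0.04], "angular": [0, 0, 0]}, {"travel": [-0.02, 0, -0.04], "angular": [0, 0, 0]}, {"travel": [-0.02, 0, -0.02], "angular": [0, 0, 0]}, {"travel": [0, 0, 0], "angular": [0, 0, 0]}])

```text
time_s: 8.72
ee_pos: [0.4757, -0.1959, 0.2406]
tcp_rot: [-3.119, 0.373, -0.005]
ft_force: [0.3, 0.7, 0.8]
width: 1.002
grip_force: 0.0
```

Run:
```python
from h import *
st()
s=read_camera("side");t=read_camera("top"); cv2.imwrite("pics/s1.png",s);cv2.imwrite("pics/t1.png",t)
cv2.imwrite("pics/open.png",np.hstack([crop(s,265,250,80,90,5),crop(t,315,190,70,90,5)]))
```

```text
t 8.72 p [ 0.4757 -0.1959  0.2406] az -13.63 z [ 0.0035 -0.     -1.    ] w 94.2 gf 0.0 F [0.3 0.7 0.8] q [-0.26  0.56  0.92  1.89 -0.54  0.96 -0.9 ]
```

View pics/open.png

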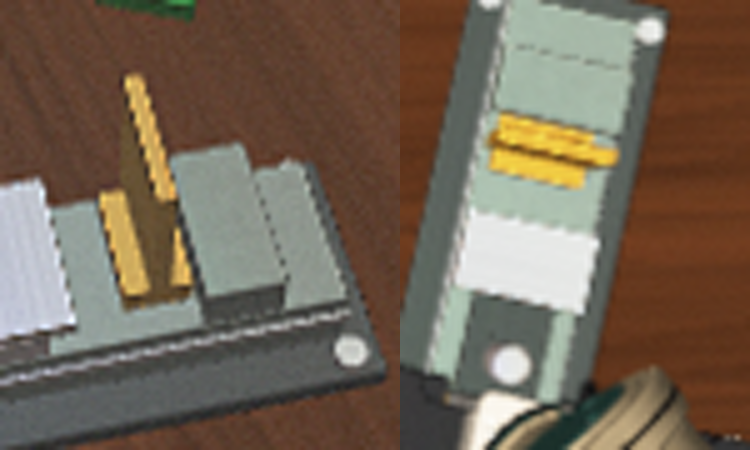

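The jaw is open and the plaque stands free with both foot flanges visible. Its plate top centre is at about (294.9,277.3) in the side view and (345.8,218.6) in the top view.

Run:
```python
from h import *
print(tri((294.9,277.3),(345.8,218.6)), plane("top",(345.8,218.6),.135),plane("side",(294.9,277.3),.135))
T=cv2.imread("pics/t1.png"); hs=cv2.cvtColor(T[205:235,325:370],cv2.COLOR_BGR2HSV); p=cv2.findNonZero(cv2.inRange(hs,(12,120,110),(32,255,255))).reshape(-1,2)+[325,205]
print(len(p),p.mean(0),cv2.minAreaRect(p.astype(np.int32)))
# post / jaw travel
x,y,w,h=405-315+315,0,1,1
g=T[255:272,408-400+315+0:350]; 
print("post",plane("top",((510-400)/5+315-.4,365/5+190-.4),.112))
plan([((.6245,-.2305,.24),-13.6,5),((.6245,-.2305,.15),-13.6,3),((.6245,-.2305,.101),-13.6,4)])
```

```text
(array([ 0.62507644, -0.22808798,  0.13292209]), np.float64(0.0021837429106205523)) [ 0.62600344 -0.22828149  0.135     ] [ 0.62335603 -0.22891816  0.135     ]
239 [343.56903766 219.68200837] ((345.1470642089844, 220.0882568359375), (25.489330291748047, 11.605780601501465), 12.52880859375)
post [ 0.51557825 -0.20520633  0.112     ]
[{"travel":[0.03,0.0,0.0],"angular":[0.0,0.0,0.0]},{"travel":[0.031,0.0,0.0],"angular":[0.0,0.0,0.0]},{"travel":[0.03,0.0,-0.001],"angular":[0.0,0.0,0.0]},{"travel":[0.031,0.0,0.0],"angular":[0.0,0.0,0.0]},{"travel":[0.03,0.0,0.0],"angular":[0.0,-0.1,0.1]},{"travel":[0.0,0.0,0.03],"angular":[0.0,0.0,0.0]},{"travel":[0.0,0.0,0.03],"angular":[0.0,0.0,0.0]},{"travel":[0.0,0.0,0.03],"angular":[0.0,0.0,0.0]},{"travel":[0.0,0.0,0.012],"angular":[0.0,0.0,0.0]},{"travel":[0.0,0.0,0.012],"angular":[0.0,0.0,0.0]}]
[{"travel":[0.0,0.0,0.013],"angular":[0.0,0.0,0.0]},{"travel":[0.0,0.0,0.012],"angular":[0.0,0.0,0.0]}]
end [ 0.6242 -0.2308  0.1008]
```

Call:
apply_moves(motion=[{"travel": [0.03, 0, 0], "angular": [0, 0, 0]}, {"travel": [0.031, 0, 0], "angular": [0, 0, 0]}, {"travel": [0.03, 0, 0], "angular": [0, 0, 0]}, {"travel": [0.031, 0, 0], "angular": [0, 0, 0]}, {"travel": [0.03, 0, 0], "angular": [0, 0, 0]}, {"travel": [0, 0, 0], "angular": [0, 0, 0]}, {"travel": [0, 0, 0.03], "angular": [0, 0, 0]}, {"travel": [0, 0, 0.03], "angular": [0, 0, 0]}, {"travel": [0, 0, 0.02], "angular": [0, 0, 0]}, {"travel": [0, 0, 0], "angular": [0, 0, 0]}])

```text
time_s: 10.07
ee_pos: [0.6224, -0.2306, 0.1567]
tcp_rot: [-3.119, 0.372, 0.006]
ft_force: [-0.3, -0.8, 0.5]
width: 0.998
grip_force: 0.0
```

Run:
```python
from h import *
st()
plan([((.6245,-.2302,.101),-13.6,6)])
```

```text
t 10.07 p [ 0.6224 -0.2306  0.1567] az -13.59 z [-0.0034  0.0014 -1.    ] w 93.8 gf 0.0 F [-0.3 -0.8  0.5] q [-0.1   0.85  0.79  1.55 -0.67  1.03 -0.94]
[{"travel":[0.0,0.0,0.009],"angular":[0.0,0.0,0.0]},{"travel":[0.001,0.0,0.01],"angular":[0.0,0.1,0.0]},{"travel":[0.0,0.0,0.009],"angular":[0.0,0.0,0.0]},{"travel":[0.0,-0.001,0.009],"angular":[0.0,0.0,0.0]},{"travel":[0.001,0.0,0.009],"angular":[0.0,0.1,0.0]},{"travel":[0.0,0.0,0.01],"angular":[0.0,0.0,0.0]}]
end [ 0.6244 -0.23    0.1007]
```

Call:
apply_moves(motion=[{"travel": [0.001, 0, 0.009], "angular": [0, 0, 0]}, {"travel": [0.001, 0, 0.01], "angular": [0, 0, 0]}, {"travel": [0, 0, 0.009], "angular": [0, 0, 0]}, {"travel": [0, 0, 0.009], "angular": [0, 0, 0]}, {"travel": [0, 0, 0.009], "angular": [0, 0, 0]}, {"travel": [0, 0, 0.01], "angular": [0, 0, 0]}, {"travel": [0, 0, 0], "angular": [0, 0, 0]}])

```text
time_s: 10.95
ee_pos: [0.625, -0.2314, 0.1014]
tcp_rot: [-3.119, 0.371, 0.003]
ft_force: [-0.2, -0.4, 0.5]
width: 1.0
grip_force: 0.0
```

Call:
apply_moves(motion=[{"travel": [0, 0, 0], "angular": [0, 0, 0]}, {"travel": [0, 0, 0], "angular": [0, 0, 0]}, {"travel": [0, 0, 0], "angular": [0, 0, 0]}, {"travel": [0, 0, 0], "angular": [0, 0, 0]}, {"travel": [0, 0, 0], "angular": [0, 0, 0]}, {"travel": [0, 0, 0], "angular": [0, 0, 0]}, {"travel": [0, 0, 0], "angular": [0, 0, 0]}], grip=255, grip_force=40)

```text
time_s: 11.82
ee_pos: [0.626, -0.231, 0.1027]
tcp_rot: [-3.119, 0.37, -0.001]
ft_force: [0.4, 3.3, 4.9]
width: 0.636
grip_force: 40.0
```

Run:
```python
from h import *
st()
```

```text
t 11.82 p [ 0.626  -0.231   0.1027] az -13.54 z [ 8.e-04  9.e-04 -1.e+00] w 59.8 gf 40.0 F [0.4 3.3 4.9] q [-0.08  0.91  0.74  1.58 -0.73  0.94 -0.9 ]
```

Call:
apply_moves(motion=[{"travel": [0, 0, -0.01], "angular": [0, 0, 0]}, {"travel": [0, 0, -0.015], "angular": [0, 0, 0]}, {"travel": [0, 0, -0.02], "angular": [0, 0, 0]}, {"travel": [0, 0, -0.02], "angular": [0, 0, 0]}, {"travel": [0, 0, -0.02], "angular": [0, 0, 0]}, {"travel": [0, 0, -0.02], "angular": [0, 0, 0]}, {"travel": [0, 0, -0.01], "angular": [0, 0, 0]}, {"travel": [0, 0, 0], "angular": [0, 0, 0]}])

```text
time_s: 12.82
ee_pos: [0.6259, -0.2319, 0.2183]
tcp_rot: [3.119, -0.371, 0.002]
ft_force: [-0.2, -0.7, -4.6]
width: 0.634
grip_force: 40.0
```

Run:
```python
from h import *
st()
az=np.radians(85.2); d=np.array([np.cos(az),np.sin(az),0]); L=np.array([.515,.184,.194]); f=L-.1*d; g=f-.008*d; g[2]+=.007; print("focus",f,"tcp goal",g)
# stop 40 mm short first
pre=g-.04*d
plan([((.56,-.06,.22),35,10),(pre,85.2,8)])
```

```text
t 12.82 p [ 0.6259 -0.2319  0.2183] az -13.57 z [ 1.2e-03 -4.0e-04 -1.0e+00] w 59.6 gf 40.0 F [-0.2 -0.7 -4.6] q [-0.12  0.8   0.83  1.48 -0.62  1.14 -0.98]
focus [0.50663222 0.08435071 0.194     ] tcp goal [0.50596279 0.07637877 0.201     ]
[{"travel":[-0.01,-0.015,0.0],"angular":[0.0,0.0,-4.9]},{"travel":[-0.01,-0.016,0.0],"angular":[0.0,0.0,-4.8]},{"travel":[-0.007,-0.017,-0.001],"angular":[0.0,0.0,-4.9]},{"travel":[-0.007,-0.017,0.0],"angular":[0.0,0.0,-4.8]},{"travel":[-0.004,-0.018,0.0],"angular":[0.0,0.0,-4.9]},{"travel":[-0.004,-0.018,0.0],"angular":[0.0,0.0,-4.8]},{"travel":[-0.001,-0.018,0.0],"angular":[0.0,0.0,-4.9]},{"travel":[0.0,-0.019,0.0],"angular":[0.0,0.0,-4.9]},{"travel":[0.001,-0.018,-0.001],"angular":[0.0,0.0,-4.8]},{"travel":[0.003,-0.018,0.0],"angular":[0.1,0.0,-4.9]}]
[{"travel":[0.001,-0.014,0.002],"angular":[0.0,0.0,-6.3]},{"travel":[0.003,-0.014,0.003],"angular":[0.0,0.0,-6.2]},{"travel":[0.004,-0.013,0.002],"angular":[0.0,0.0,-6.3]},{"travel":[0.005,-0.013,0.003],"angular":[0.0,0.0,-6.3]},{"travel":[0.007,-0.013,0.002],"angular":[0.0,0.0,-6.3]},{"travel":[0.008,-0.011,0.002],"angular":[0.0,-0.1,-6.2]},{"travel":[0.01,-0.011,0.003],"angular":[0.0,0.0,-6.3]},{"travel":[0.01,-0.009,0.002],"angular":[0.0,0.0,-6.3]}]
end [0.5026 0.0364 0.2012]
```

Call:
apply_moves(motion=[{"travel": [-0.01, -0.015, 0.0], "angular": [0.0, 0.0, -4.9]}, {"travel": [-0.01, -0.016, 0.0], "angular": [0.0, 0.0, -4.8]}, {"travel": [-0.007, -0.017, -0.001], "angular": [0.0, 0.0, -4.9]}, {"travel": [-0.007, -0.017, 0.0], "angular": [0.0, 0.0, -4.8]}, {"travel": [-0.004, -0.018, 0.0], "angular": [0.0, 0.0, -4.9]}, {"travel": [-0.004, -0.018, 0.0], "angular": [0.0, 0.0, -4.8]}, {"travel": [-0.001, -0.018, 0.0], "angular": [0.0, 0.0, -4.9]}, {"travel": [0.0, -0.019, 0.0], "angular": [0.0, 0.0, -4.9]}, {"travel": [0.001, -0.018, -0.001], "angular": [0.0, 0.0, -4.8]}, {"travel": [0.003, -0.018, 0.0], "angular": [0.0, 0.0, -4.9]}])

```text
time_s: 14.08
ee_pos: [0.5592, -0.0595, 0.2187]
tcp_rot: [-2.994, -0.949, 0.002]
ft_force: [-0.2, 0.4, -3.9]
width: 0.635
grip_force: 40.0
```

Call:
apply_moves(motion=[{"travel": [0.001, -0.014, 0.002], "angular": [0.0, 0.0, -6.3]}, {"travel": [0.003, -0.014, 0.003], "angular": [0.0, 0.0, -6.2]}, {"travel": [0.004, -0.013, 0.002], "angular": [0.0, 0.0, -6.3]}, {"travel": [0.005, -0.013, 0.003], "angular": [0.0, 0.0, -6.3]}, {"travel": [0.007, -0.013, 0.002], "angular": [0.0, 0.0, -6.3]}, {"travel": [0.008, -0.011, 0.002], "angular": [0.0, 0.0, -6.2]}, {"travel": [0.01, -0.011, 0.003], "angular": [0.0, 0.0, -6.3]}, {"travel": [0.01, -0.009, 0.002], "angular": [0.0, 0.0, -6.3]}, {"travel": [0, 0, 0], "angular": [0, 0, 0]}, {"travel": [0, 0, 0], "angular": [0, 0, 0]}])

```text
time_s: 15.32
ee_pos: [0.5026, 0.0357, 0.2004]
tcp_rot: [2.314, 2.124, -0.0]
ft_force: [0.1, 0.7, -4.5]
width: 0.634
grip_force: 40.0
```

Run:
```python
from h import *
st()
s=read_camera("side");t=read_camera("top"); cv2.imwrite("pics/s2.png",s);cv2.imwrite("pics/t2.png",t)
u,v=proj("side",observe()["ee_pos"]); a,b=proj("top",observe()["ee_pos"]); print(u,v,a,b)
u,v,a,b=[int(round(q)) for q in(u,v,a,b)]
cv2.imwrite("pics/held.png",np.hstack([crop(s,u-35,v-40,65,80,6),crop(t,a-40,b-40,65,80,6)]))
print(u-35,v-40,a-40,b-40)
```

```text
t 15.32 p [0.5026 0.0357 0.2004] az 85.08 z [ 2.e-04 -7.e-04 -1.e+00] w 59.6 gf 40.0 F [ 0.1  0.7 -4.5] q [-0.41  0.48  0.41  1.95 -0.27  0.76  0.06]
191.28102937108048 188.67060740878557 238.65036926262596 271.3575573729558
156 149 199 231
```

View pics/held.png

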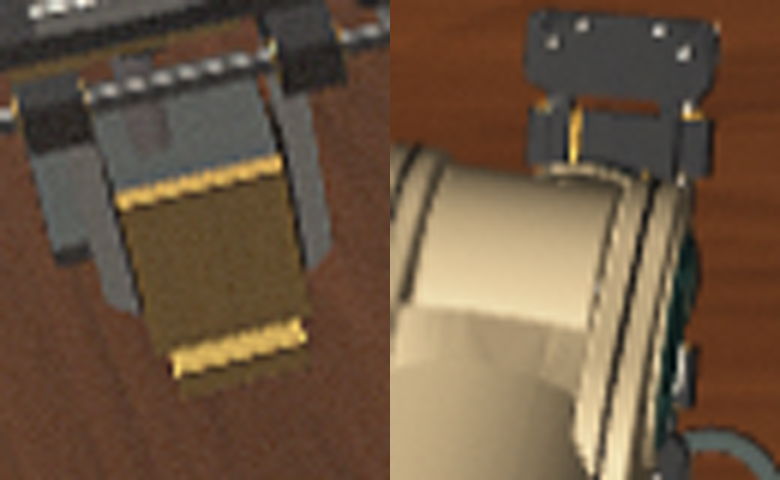

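The held plaque is upright, square in the grip and about centred. The face towards the side camera is plain, so the medallion faces the lens. I'll check the plaque's place in the grip against its edges.

Run:
```python
from h import *
o=observe();P=np.array(o["ee_pos"]);M=tgt(85.1)
for nm,l in dict(topL=(-.004,-.03,-.033),topR=(-.004,.03,-.033),ftopL=(-.015,-.025,.043),ftopR=(-.015,.025,.043),fbotL=(-.015,-.025,.057),fbotR=(-.015,.025,.057)).items():
    q=proj("side",P+M.apply(np.array(l)*[1,1,1])); print(nm,np.round((q-[156,149]+.5)*6-.5,0))
f=cv2.imread("pics/s2.png"); hs=cv2.cvtColor(f,cv2.COLOR_BGR2HSV)[150:240,160:215]
m=cv2.inRange(hs,(12,110,110),(34,255,255)); n,l,s,c=cv2.connectedComponentsWithStats(m)
for i in range(1,n):
    if s[i,4]>12:
        p=np.argwhere(l==i)[:,::-1]+[160,150]; r=cv2.boxPoints(cv2.minAreaRect(p.astype(np.int32))); print(s[i,4],np.round((r-[156,149]+.5)*6-.5).tolist(),np.round((p.mean(0)-[156,149]+.5)*6-.5))
```

```text
topL [117. 201.]
topR [285. 160.]
ftopL [175. 367.]
ftopR [307. 333.]
fbotL [182. 393.]
fbotR [312. 358.]
77 [[115.0, 193.0], [278.0, 155.0], [281.0, 171.0], [118.0, 209.0]] [198. 182.]
106 [[168.0, 348.0], [298.0, 316.0], [305.0, 342.0], [175.0, 375.0]] [236. 346.]
```

Run:
```python
from h import *
P=np.array([.5026,.0357,.2004]);M=tgt(85.1)
for nm,l in dict(tipL_back=(-.008,-.03,.017),tipR_back=(-.008,.03,.017),tipL_f=(.008,-.03,.017)).items():
    q=proj("side",P+M.apply(l)); print(nm,np.round((q-[156,149]+.5)*6-.5,0))
s=cv2.imread("pics/s2.png")
cv2.imwrite("pics/tip.png",cv2.resize(np.clip(s[175:218,165:215].astype(float)*1.8,0,255).astype(np.uint8),None,fx=14,fy=14,interpolation=cv2.INTER_CUBIC))
for nm,l in dict(tipL=(-.008,-.03,.017),tipR=(-.008,.03,.017),topL=(-.004,-.03,-.033),topR=(-.004,.03,-.033),fbL=(-.015,-.025,.057),fbR=(-.015,.025,.057),ftL=(-.015,-.025,.043),ftR=(-.015,.025,.043)).items():
    print(nm,np.round((proj("side",P+M.apply(l))-[165,175]+.5)*14-.5))
```

```text
tipL_back [145. 309.]
tipR_back [306. 268.]
tipL_f [137. 280.]
tipL [213. 358.]
tipR [588. 262.]
topL [147. 105.]
topR [538.  11.]
fbL [298. 553.]
fbR [602. 473.]
ftL [283. 494.]
ftR [590. 414.]
```

View pics/tip.png

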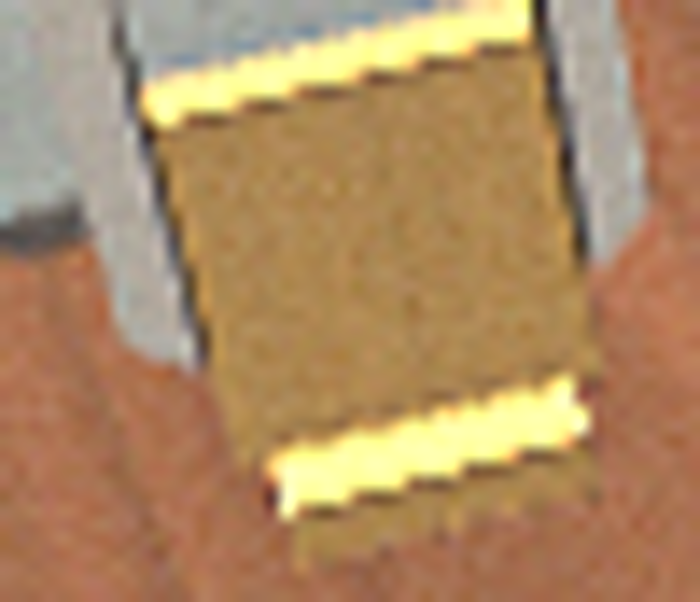

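The fingertips match their prediction to within a pixel, so the side camera is sound here. The plaque appears about 1.3 px low, which means it sits back in the grip or slightly low. Turning it edge-on to the side camera will separate the two.

Call:
apply_moves(motion=[{"travel": [0, 0, 0], "angular": [0, 0, 8.0]}, {"travel": [0, 0, 0], "angular": [0, 0, 9.5]}, {"travel": [0, 0, 0], "angular": [0, 0, 9.5]}, {"travel": [0, 0, 0], "angular": [0, 0, 9.5]}, {"travel": [0, 0, 0], "angular": [0, 0, 9.5]}, {"travel": [0, 0, 0], "angular": [0, 0, 9.5]}, {"travel": [0, 0, 0], "angular": [0, 0, 9.5]}, {"travel": [0, 0, 0], "angular": [0, 0, 9.5]}, {"travel": [0, 0, 0], "angular": [0, 0, 8.0]}, {"travel": [0, 0, 0], "angular": [0, 0, 7.5]}])

```text
time_s: 16.68
ee_pos: [0.5026, 0.0363, 0.2006]
tcp_rot: [3.138, -0.139, 0.001]
ft_force: [-0.3, -0.1, -4.4]
width: 0.636
grip_force: 40.0
```

Call:
apply_moves(motion=[{"travel": [0, 0, 0], "angular": [0, 0, 0]}, {"travel": [0, 0, 0], "angular": [0, 0, 0]}])

```text
time_s: 16.92
ee_pos: [0.5024, 0.0365, 0.2005]
tcp_rot: [3.139, -0.128, 0.0]
ft_force: [-0.2, 0.3, -5.1]
width: 0.639
grip_force: 40.0
```

Run:
```python
from h import *
st()
o=observe();P=np.array(o["ee_pos"]);M=Ro.from_rotvec(o["tcp_rot"])
s=read_camera("side"); cv2.imwrite("pics/s3.png",s)
u,v=[int(round(q)) for q in proj("side",P)]; x0,y0=u-22,v-20
cv2.imwrite("pics/edge.png",cv2.resize(np.clip(s[y0:y0+48,x0:x0+50].astype(float)*1.5,0,255).astype(np.uint8),None,fx=12,fy=12,interpolation=cv2.INTER_CUBIC))
for nm,l in dict(tipNearB=(-.008,.03,.017),tipNearF=(.008,.03,.017),topB_n=(-.004,.03,-.033),topF_n=(.004,.03,-.033),topB_f=(-.004,-.03,-.033),topF_f=(.004,-.03,-.033),fbB_n=(-.015,.025,.057),fbF_n=(.015,.025,.057),ftB_n=(-.015,.025,.043),ftF_n=(.015,.025,.043),ftB_f=(-.015,-.025,.043),med_bottom=(.008,0,.024)).items():
    print(nm,np.round((proj("side",P+M.apply(l))-[x0,y0]+.5)*12-.5))
```

```text
t 16.93 p [0.5024 0.0365 0.2005] az -4.67 z [ 1.e-04 -1.e-04 -1.e+00] w 60.1 gf 40.0 F [-0.2  0.3 -5.1] q [-0.69  0.59  0.86  1.96 -0.59  0.86 -1.16]
tipNearB [277. 426.]
tipNearF [364. 403.]
topB_n [253. 218.]
topF_n [299. 207.]
topB_f [183.   7.]
topF_f [227.  -3.]
fbB_n [269. 566.]
fbF_n [426. 524.]
ftB_n [257. 515.]
ftF_n [416. 473.]
ftB_f [202. 338.]
med_bottom [334. 322.]
```

View pics/edge.png

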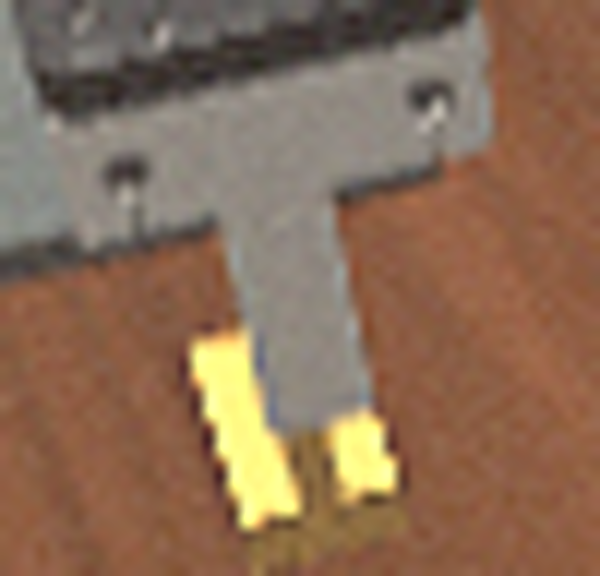

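The plaque sits about 3 mm back (−x) and about 1.5 mm low in the grip: the foot corners are at (245,528) and (400,490), against predicted (257,515) and (416,473). Now I'll refine the lens position with the two-view bias corrected, using the 135 mm and 260 mm figures.

Run:
```python
from h import *
p=lambda a:np.round(a,4)
def tri2(a,b,sh):
    (o1,d1),(o2,d2)=ray("side",a),ray("top",b); o2=o2+sh
    s=np.linalg.lstsq(np.c_[d1,-d2],o2-o1,rcond=None)[0]; A,B=o1+s[0]*d1,o2+s[1]*d2; return (A+B)/2,np.linalg.norm(A-B)
S,T=(178.0,151.7),(177.6,266.1)
print("lens planes",p(plane("side",S,.194)),p(plane("top",T,.194)))
off=lambda x,y,k,ox,oy:((x+.5)/k-.5+ox,(y+.5)/k-.5+oy)
ps,pt=off(72,50,5,150,90),off(48,215,5,105,220)
print("post planes",p(plane("side",ps,.26)),p(plane("top",pt,.26)))
for sh in((0,0,0),(-.0017,.0009,0)):
    print(sh,[ (p(a),round(b,4)) for a,b in(tri2(S,T,sh),tri2(ps,pt,sh))])
    L,c=tri2(S,T,sh)[0],tri2(ps,pt,sh)[0]; v=(c-L)[:2]; print(np.linalg.norm(v),np.degrees(np.arctan2(v[1],v[0])))
```

```text
lens planes [0.5132 0.1841 0.194 ] [0.5165 0.1836 0.194 ]
post planes [0.5277 0.3204 0.26  ] [0.5288 0.3189 0.26  ]
(0, 0, 0) [(array([0.5149, 0.1841, 0.1937]), np.float64(0.0032)), (array([0.5281, 0.3188, 0.2607]), np.float64(0.0013))]
0.13541601133223202 84.36637695371928
(-0.0017, 0.0009, 0) [(array([0.514 , 0.1848, 0.1933]), np.float64(0.0014)), (array([0.5273, 0.3196, 0.2605]), np.float64(0.0005))]
0.13542371406303974 84.36517935470567
```

Call:
apply_moves(motion=[{"travel": [0, 0, 0], "angular": [0, 0, -8.0]}, {"travel": [0, 0, 0], "angular": [0, 0, -9.5]}, {"travel": [0, 0, 0], "angular": [0, 0, -9.5]}, {"travel": [0, 0, 0], "angular": [0, 0, -9.5]}, {"travel": [0, 0, 0], "angular": [0, 0, -9.5]}, {"travel": [0, 0, 0], "angular": [0, 0, -9.5]}, {"travel": [0, 0, 0], "angular": [0, 0, -9.5]}, {"travel": [0, 0, 0], "angular": [0, 0, -9.5]}, {"travel": [0, 0, 0], "angular": [0, 0, -9.2]}, {"travel": [0, 0, 0], "angular": [0, 0, -6.0]}])

```text
time_s: 18.23
ee_pos: [0.5024, 0.0362, 0.2007]
tcp_rot: [2.313, 2.126, 0.001]
ft_force: [0.5, 0.2, -4.3]
width: 0.633
grip_force: 40.0
```

Call:
apply_moves(motion=[{"travel": [0.01, 0, 0], "angular": [0, 0, 0]}, {"travel": [0.012, 0, 0], "angular": [0, 0, 0]}, {"travel": [0.011, 0, 0], "angular": [0, 0, 0]}, {"travel": [0.006, 0, 0], "angular": [0, 0, 0]}, {"travel": [0, 0, 0], "angular": [0, 0, 0]}, {"travel": [0, 0, 0], "angular": [0, 0, 0]}, {"travel": [0, 0, 0], "angular": [0, 0, 0]}])

```text
time_s: 19.1
ee_pos: [0.5057, 0.0749, 0.2005]
tcp_rot: [2.318, 2.12, -0.0]
ft_force: [-0.3, -0.8, -4.3]
width: 0.635
grip_force: 40.0
```

Run:
```python
from h import *
st(); plan([((.5051,.0801,.202),85,2)])
```

```text
t 19.1 p [0.5057 0.0749 0.2005] az 84.88 z [-0.e+00 -2.e-04 -1.e+00] w 59.7 gf 40.0 F [-0.3 -0.8 -4.3] q [-0.48  0.49  0.4   1.93 -0.27  0.77 -0.01]
[{"travel":[0.003,-0.001,-0.001],"angular":[0.0,0.0,-0.1]},{"travel":[0.002,0.0,-0.001],"angular":[0.0,0.0,0.0]}]
end [0.5051 0.08   0.2025]
```

Call:
apply_moves(motion=[{"travel": [0.003, -0.001, -0.001], "angular": [0, 0, 0]}, {"travel": [0.002, 0, -0.0005], "angular": [0, 0, 0]}, {"travel": [0, 0, 0], "angular": [0, 0, 0]}, {"travel": [0, 0, 0], "angular": [0, 0, 0]}, {"travel": [0, 0, 0], "angular": [0, 0, 0]}, {"travel": [0, 0, 0], "angular": [0, 0, 0]}])

```text
time_s: 19.85
ee_pos: [0.5052, 0.0804, 0.2019]
tcp_rot: [-2.318, -2.121, 0.0]
ft_force: [0.6, -0.2, -4.3]
width: 0.636
grip_force: 40.0
```

Run:
```python
from h import *
st()
o=observe();P=np.array(o["ee_pos"]);M=Ro.from_rotvec(o["tcp_rot"]); f=read_camera("side"); cv2.imwrite("pics/s4.png",f)
off=np.array([-.003,0,.0015])
for nm,l in dict(topstrip=(0,0,-.033),footstrip=(-.0095,0,.043)).items(): print(nm,proj("side",P+M.apply(np.array(l)+off)))
hs=cv2.cvtColor(f,cv2.COLOR_BGR2HSV)[140:240,155:225]; m=cv2.inRange(hs,(12,110,110),(34,255,255)); n,l,s,c=cv2.connectedComponentsWithStats(m)
print([(s[i,4],np.round(c[i]+[155,140],2)) for i in range(1,n) if s[i,4]>12])
a=cv2.imread("pics/side0.png"); print("camera moved?",cv2.absdiff(a,f)[90:140,155:185].mean())
```

```text
t 19.85 p [0.5052 0.0804 0.2019] az 84.92 z [-1.e-04  0.e+00 -1.e+00] w 59.8 gf 40.0 F [ 0.6 -0.2 -4.3] q [-0.49  0.49  0.41  1.93 -0.27  0.78 -0.03]
topstrip [184.21483626 165.72672807]
footstrip [190.77959729 193.3470745 ]
[(np.int32(74), array([183.93, 165.77])), (np.int32(97), array([190.21, 193.02]))]
camera moved? 52.782666666666664
```

The measured brass strips at (183.9,165.8) and (190.2,193.0) match the predicted positions to within about 0.6 px. The arm is still, so I'm handing in.

```bash
python3 -c "
from cell import *
print(hand_in())"
```

```text
the job is handed in; nothing more can be done
None
```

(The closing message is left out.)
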